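# Seat the drill-jig cover on its hidden pin and hold it down

## Robot

A 6-joint arm with a two-finger parallel gripper is mounted at the origin on the work surface; the furniture and walls round the work are solid. World frame = base frame: x ahead of the robot, y to its left, z up, the work surface at z = 0. Lengths are in mm, angles in degrees, forces in N, time in s.
With the tool pointing down it reaches from about 250 to 800 mm from the base axis. Payload 8.5 kg.
Tool frame: the origin (TCP) lies between the finger pads; the fingertips stand env.finger_overhang ahead of it and the grasp point (between the pads) lies 5 mm behind it (env.finger_overhang is the distance from the TCP to the fingertips, in mm); z points along the fingers, y is the direction in which the jaws open and shut (so a half turn about z gives the same grasp; the last joint's range is limited). The gripper opens to 85 mm and grips with 20 to 120 N. Pads are 22 mm wide; open, the fingers measure 114 mm over their backs; the gripper's body (76 mm by 85 mm) begins 54 mm behind the grasp point. The pads swing forward as they close: fully open they stand 13 mm farther back than shut.
Start: joints at [72.594, 13.648, -0.773, 75.585, 0, 90], TCP at [157.038, 500.918, 245.276] pointing down, gripper open.
Joint ranges: [-152.45, 152.45], [-59.26, 108.67], [-65.41, 83.53], [-104.44, 129.93], [-82.83, 76.93], [-180, 180]. Speed limits (degrees/s): [127.2, 127.2, 159.86, 180, 180, 180].

## Interface

Orientations are given as a 3x3 rotation matrix whose columns are the frame's x, y, z axes.
In Python, from bench import env gives the robot as it stands.
- The arm moves only by the tool arm_command, never from a script. Its argument "commands" is a list of rows, each a list of 2 entries, a list of its own where there are three numbers: the shift along the tool's x, y, z in mm, then the turn about the tool's z in rad. A call has 1 to 8 rows; each row shifts and turns the commanded pose from where the row before left it, along the tool's axes as they then stand; what a row does not reach is not made up. A row lasts 1/12 s, in which the tool goes at most 41.7 mm and 7.16 degrees, less where a joint would pass 70% of its speed; a pose out of reach is approached as far as the arm can. A call is refused whole if a number of a shift passes 41.7 or a number of a turn 0.125, either way. A call with a gripper value outside its range is refused whole. "hand" is the opening in per cent of the stroke, from 0 (shut) to 100 (fully open), set as the call begins (left out, the last holds). The fingers move at their own pace and stop on an object; "squeeze" is the grip in N (left out, the last holds). Time passes only in rows, so rows that do not move let the fingers close. It gives the time, the measured TCP pose, the force and the opening at its end, in the units of the state.
- env.read_state(): the state, without advancing time (a new reading comes with each control period).
- env.grab_frame(name): name is "scene" or "side" or "wrist"; returns (picture, depth): 420x560x3 uint8, red, green, blue; 420x560 float32, mm along the optical axis (not along the pixel's ray), 0 where there is no reading.
- env.camera_params(name): a dict with "fx", "fy", "cx", "cy" (pixels), "R" (3x3) and "t" (3): a world point X has camera coordinates R X + t. Camera axes: x right, y down, z forward; pixel columns grow to the right and rows downward; lengths in mm; the calibration is good to about 2 mm. A picture is of the moment at which its call begins: read the wrist's pose just before it. camera_params takes no time and is no camera call; for the wrist camera it gives the pose at the moment of the call.
- env.hand_in(): hands the job in, once; it reports no verdict.
The state is a dict: "time": time; "qpos": joint angles; "qd": joint speeds; "joint_efforts": joint torques, N m; "tcp_pos": TCP position; "tcp_rot": TCP orientation; "force": force on the tool from outside, world axes, zero at the start; "moment": the same for the moment, N m; "grip_width": opening from 0.0 (shut) to 1.0 (fully open).
Only numpy, scipy, OpenCV 4.12 (cv2) and the standard library are available. Lean on these libraries where they do the work, as an engineer would, in place of code of your own. Each camera call takes 0.05 s, during which the arm holds its last target. There are 200 camera calls.

## Task

Pick up the aluminium cover of the tile drilling jig by its black handle and lay it level on top of the jig's locating pin, long edge along the fence and the handle in line with the red line, then slide it left along the fence until it drops over the pin, which is hidden underneath. Press the cover down against its springs until it lies flat on the jig, and finish like that: still gripping the handle and holding the cover fully down. Leave the tea glass, the chalk and the honey-coloured tile where they are.

Things in the scene. Friction and masses are not known exactly. Their poses are not given: they have to be found in the camera images.
- jig: Grey tile drilling jig fixed to the bench: base 130 (x) x 200 (y) mm, flat deck 24 mm above the bench. Origin: centre of its underside, on the bench; x to the fence (away from the robot, turned up to 0.2 rad), y left, z up. Fence: bar along the far edge, inner face at x = +48.5, top at z = 48 mm. A green tile lies fixed in a deck pocket, just below deck level.
- slot_middle (a point): Middle of the black slot in the deck (jig x 0, y -50, z 24 mm) in which the steel locating pin stands, somewhere from 14 mm right to 14 mm left (jig y) of this point, elsewhere each time; the pin is not tracked and stays put. Pin: 12 mm thick, 10 mm high (top 34 mm above the bench), upper 4 mm tapering to 6 mm.
- deck_middle (a point): Centre of the deck (jig x 0, y 0, z 24 mm). Four brass spring buttons, 10 mm thick, stand 4 mm above the deck, about 35 mm either side in x, 50 mm either side in y. Together they carry 6 N before they yield and push up with 12 N when flush with the deck (the cover's weight helps).
- cover: Loose aluminium cover, 96 (x) x 150 (y) x 14 mm thick, 0.36 to 0.54 kg, flat on the bench left of the jig, turned up to 0.2 rad. Origin: centre of its underside; x shall point to the fence, y left, z up. Height of the underside above the bench: 34 mm riding on the pin, 28 mm dropped on (on the springs), 24 mm fully down. On the pin, 0.5 mm is left between long edge and fence.
- socket (a point): Mouth of the blind socket in the cover's underside, at cover x 0, y -50, z 0 mm: 14 mm wide, 2 mm chamfer, 11 mm deep; it takes the pin. With the cover in line with the red line the socket is right of the pin and the solid underside rests on the pin; seated, the cover's origin is at jig y -14 to +14 mm (pin y + 50 mm).
- cover_handle (a point): Centre of the cover's black bridge handle: a bar 66 mm long (along the cover's x), 22 mm wide (y, grip across this) and 26 mm high, its middle 41 mm and its top 54 mm above the cover's underside; under the bar is a gap of 14 mm to the plate. The wooden chest behind the cover is 0.22 m high; carry the cover over its corner or round it.
- red_line (a point): Red line across the fence, at jig x = +48.5, y = -28, z = 48 mm (top inner edge of the fence): the handle (cover origin) starts in line with it, then the cover slides left, to jig +y.
- tea_glass: Bystander: small tea glass, 61 mm wide, 85 mm high, standing in front of the jig on the left. Origin: centre of its underside.
- chalk: Bystander: white stick of chalk, 12 x 65 x 12 mm, in front of the jig on the right. Origin: centre of its underside.
- honey_tile: Bystander: honey-coloured cut tile, 25 x 68 x 12 mm, behind the jig. Origin: centre of its underside.

How it is judged (in metres and radians):
On the way, in this order (a step that is already met when the one before it is completed fails the run):
1. the gripped cover lies level on top of the pin, along the fence, with its handle roughly in line with the red line (within 12 mm) (contact force between the fingers and cover above 1 N and angle between the x axis of cover and the x axis of jig, either way round below 0.07 rad and angle between cover's own z axis and vertical below 0.07 rad and x of cover in the frame of jig between -0.008 and 0.005 m and y of cover in the frame of jig between -0.04 and -0.016 m and z of cover in the frame of jig between 0.0315 and 0.0365 m and contact force between cover and jig above 0.3 N), for 0.1 s.
2. slid left along the fence, the cover has dropped over the pin (contact force between the fingers and cover above 1 N and angle between the x axis of cover and the x axis of jig, either way round below 0.07 rad and angle between cover's own z axis and vertical below 0.07 rad and x of cover in the frame of jig between -0.005 and 0.005 m and y of cover in the frame of jig between -0.019 and 0.019 m and z of cover in the frame of jig below 0.0295 m), for 0.1 s.
At the end, for the whole second after the job is handed in: Cover over the pin (within 5 mm across and 19 mm along the fence of the jig's middle), square to the jig within 0.07 rad, level within 0.025 rad, underside at most 1.3 mm above the deck, pressing the jig with over 6 N, at rest, fingers still holding it (contact force between the fingers and cover above 1 N and x of cover in the frame of jig between -0.005 and 0.005 m and y of cover in the frame of jig between -0.019 and 0.019 m and z of cover in the frame of jig between 0.0225 and 0.0253 m and angle between the x axis of cover and the x axis of jig, either way round below 0.07 rad and angle between cover's own z axis and vertical below 0.025 rad and contact force between cover and jig above 6 N and linear speed of cover below 0.02 m/s); the arm keeps its last pose, push and grip.
It fails at once if the tea glass is moved more than 2 cm (distance of tea_glass from where it was at the start of the episode above 0.02 m).
It fails at once if the stick of chalk is moved more than 2 cm (distance of chalk from where it was at the start of the episode above 0.02 m).
It fails at once if the honey-coloured cut tile is moved more than 2 cm (distance of honey_tile from where it was at the start of the episode above 0.02 m).
It also fails if it takes over 61 s, if anything falls off the work surface, if the arm or the gripper's body presses on something with over 40 N, if the wrist force passes 120 N, or if a joint passes its speed limit or range.

## Working session

There is one attempt and no reset: what is moved stays moved. The work goes in short steps, Python scripts to look and compute and a tool call to move; the robot and the scene stay as the last step left them, time stands still between calls to the robot, and variables do not carry over. Pictures are saved under pics/ and viewed, about 8 in all and at most 12, crops included, and the job is handed in when it is done.

Besides the shell and the picture viewer there is one more tool, called by a JSON object that holds its "fn" and its "kwargs". arm_command: Moves the arm, as the interface text tells. Its arguments: {"type":"object","properties":{"commands":{"type":"array"},"hand":{"type":"number"},"squeeze":{"type":"number"}},"required":["commands"]}

```bash
mkdir -p pics; ls; cat > h.py <<'E'
from bench import env
import numpy as np, cv2
np.set_printoptions(precision=3,suppress=True)
def grab(n):
    p=env.camera_params(n); im,d=env.grab_frame(n); np.savez(f'{n}.npz',im=im,d=d,**{k:p[k] for k in p}); return im,d,p
def save(im,f): cv2.imwrite('pics/'+f,cv2.cvtColor(im,cv2.COLOR_RGB2BGR))
def load(n): return np.load(f'{n}.npz')
def cloud(z):
    v,u=np.mgrid[0:420,0:560]; d=z['d']
    c=np.stack([(u-z['cx'])/z['fx']*d,(v-z['cy'])/z['fy']*d,d],-1)
    return (c-z['t'])@z['R']
E
python3 - <<'E'
from h import *
s=env.read_state(); print(s, env.finger_overhang)
for n in ['scene','side','wrist']:
    im,d,p=grab(n); print(n,p)
    if n!='side': pass
    save(im,n+'0.png')
a=[cv2.imread(f'pics/{n}0.png') for n in ['scene','side','wrist']]
E
```

```text
pics
{'time': 0.0, 'qpos': array([72.592, 13.68 , -0.817, 75.584, -0.   , 90.003]), 'qd': array([ 0.057,  0.044,  0.028,  0.011,  0.004, -0.022]), 'joint_efforts': array([ -0.001, -53.879,  34.644,   0.019,  -0.   ,  -0.   ]), 'tcp_pos': array([156.951, 500.578, 244.686]), 'tcp_rot': array([[-0.954,  0.299, -0.   ],
       [ 0.299,  0.954, -0.001],
       [-0.   , -0.001, -1.   ]]), 'force': array([ 0.08 ,  0.558, -0.502]), 'moment': array([-0.011, -0.016, -0.007]), 'grip_width': 0.9989612862548828} 14.0
scene {'fx': 511.4807310309713, 'fy': 511.4807310309713, 'cx': 275.5539506025638, 'cy': 209.280060807881, 'R': array([[ 0.581, -0.814, -0.017],
       [-0.584, -0.403, -0.705],
       [ 0.567,  0.419, -0.709]]), 't': array([-230.078,  427.179,  792.04 ])}
side {'fx': 397.5559135436851, 'fy': 397.5559135436851, 'cx': 277.15615256966464, 'cy': 210.51622024905123, 'R': array([[ 0.853, -0.521,  0.008],
       [-0.261, -0.441, -0.859],
       [ 0.451,  0.731, -0.512]]), 't': array([-414.672,  258.264,  634.683])}
wrist {'fx': 305.1739953491904, 'fy': 305.1739953491904, 'cx': 279.2033829902073, 'cy': 208.84583705679734, 'R': array([[ 0.3  ,  0.954, -0.001],
       [ 0.918, -0.288,  0.271],
       [ 0.259, -0.082, -0.962]]), 't': array([-525.505,  -32.794,  377.275])}
```

View pics/scene0.png

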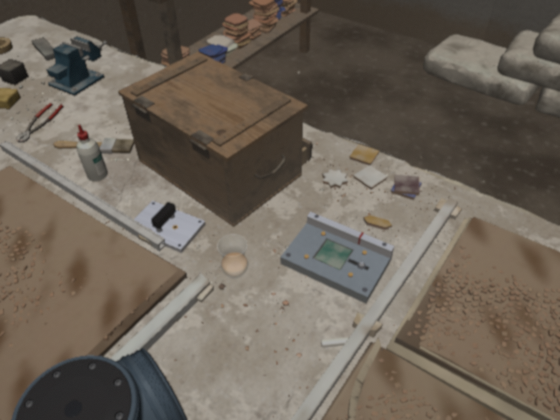

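View pics/wrist0.png

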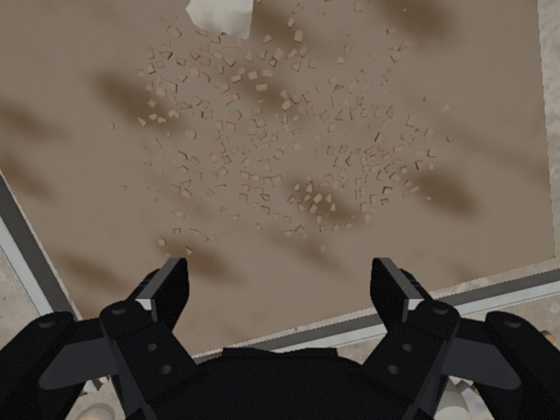

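View pics/side0.png

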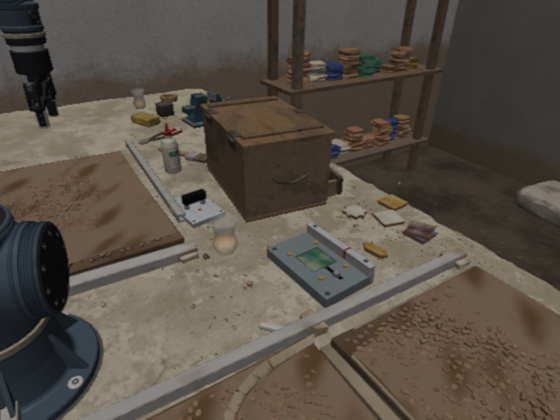

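The scene view shows the cover at about (170,222) with its handle at (163,215), the jig at (338,258) with the red line at (361,238), the glass at (234,260) and the chalk at (335,342). The side view shows the same layout. The wrist view shows only the table. Next I'll measure from depth.

```bash
python3 - <<'E'
from h import *
out=[]
for n,boxes in [('scene',dict(cover=(130,195,215,255),jig=(270,205,405,305))),('side',dict(cover=(170,180,232,228),jig=(258,220,382,305)))]:
    z=load(n);P=cloud(z);im=z['im']
    for k,(a,b,c,d) in boxes.items():
        p=P[b:d,a:c].reshape(-1,3); col=im[b:d,a:c].reshape(-1,3).astype(int)
        print(n,k,'table z',np.percentile(p[:,2],[5,20,50,80,95]))
        zr=[(9,19),(48,60)] if k=='cover' else [(19,30),(44,52)]
        for lo,hi in zr:
            m=(p[:,2]>lo)&(p[:,2]<hi)
            q=p[m].astype(np.float32); 
            # drop outliers far off median
            q=q[np.linalg.norm(q[:,:2]-np.median(q[:,:2],0),axis=1)<150]
            r=cv2.minAreaRect(q[:,:2]); print('  z',lo,hi,len(q),r,np.median(q,0))
    
z=load('scene');im=z['im']
a=cv2.resize(im[190:310,265:410],None,fx=5.5,fy=4.9,interpolation=cv2.INTER_CUBIC) if 0 else cv2.resize(im[200:310,265:410],None,fx=5,fy=5,interpolation=cv2.INTER_CUBIC)
save(a,'jigcrop.png')
E
```

```text
scene cover table z [-3.195 -1.338 10.792 19.813 49.797]Traceback (most recent call last):
  File "<stdin>", line 14, in <module>
cv2.error: OpenCV(4.12.0) /io/opencv/modules/imgproc/src/convhull.cpp:143: error: (-215:Assertion failed) total >= 0 && (depth == CV_32F || depth == CV_32S) in function 'convexHull'
```

```bash
python3 - <<'E'
from h import *
for n,boxes in [('scene',dict(cover=(130,195,215,255),jig=(270,205,405,305))),('side',dict(cover=(170,180,232,228),jig=(258,220,382,305)))]:
    z=load(n);P=cloud(z)
    for k,(a,b,c,d) in boxes.items():
        p=P[b:d,a:c].reshape(-1,3)
        for lo,hi in ([(9,19),(48,60)] if k=='cover' else [(19,30),(44,52)]):
            q=p[(p[:,2]>lo)&(p[:,2]<hi)]
            q=q[np.linalg.norm(q[:,:2]-np.median(q[:,:2],0),axis=1)<150]
            r=cv2.minAreaRect(np.ascontiguousarray(q[:,:2],dtype=np.float32)); print(n,k,lo,len(q),np.array(r[0]),np.array(r[1]),r[2],np.median(q,0))
im=load('scene')['im']
f=lambda a,b,c,d,s:cv2.resize(im[b:d,a:c],None,fx=s,fy=s,interpolation=cv2.INTER_CUBIC)
j=f(270,205,405,305,5); c=f(125,190,225,265,5)
o=np.zeros((875,675,3),np.uint8);o[:500]=j;o[500:,:500]=c
save(j,'jigcrop.png');save(c,'covcrop.png')
E
```

```text
scene cover 9 1619 [440.969 332.094] [190.477 155.539] 4.454442501068115 [430.02  310.391  13.219]
scene cover 48 242 [468.62  314.361] [ 47.242 146.485] 65.38497924804688 [433.04  330.091  52.427]
scene jig 19 4754 [563.452 -59.359] [139.083 248.154] 1.5568777322769165 [554.974 -55.916  23.081]
scene jig 44 566 [620.345 -33.948] [ 20.98  199.969] 4.327284336090088 [620.193 -39.498  46.94 ]
side cover 9 720 [452.977 328.303] [154.358 172.547] 87.65636444091797 [430.068 300.771  14.015]
side cover 48 152 [470.69  326.718] [143.025  46.515] 9.100319862365723 [433.827 328.316  52.905]
side jig 19 3929 [565.085 -60.635] [128.462 250.742] 4.885807514190674 [559.508 -63.96   23.694]
side jig 44 480 [622.047 -33.242] [ 18.889 199.407] 3.8983547687530518 [620.62  -45.594  47.634]
```

View pics/jigcrop.png

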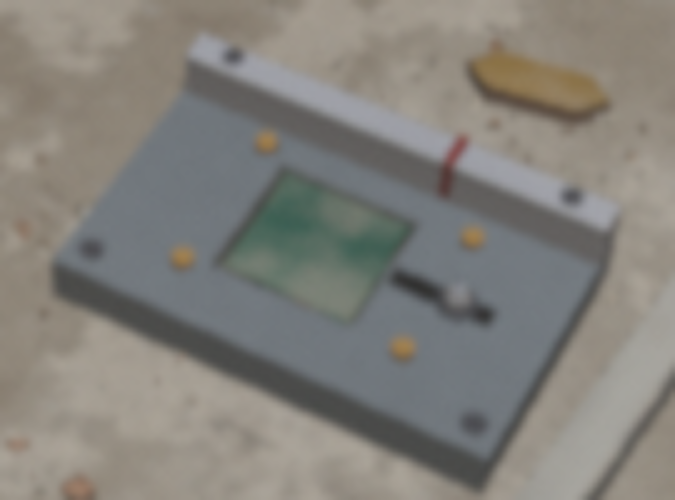

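View pics/covcrop.png

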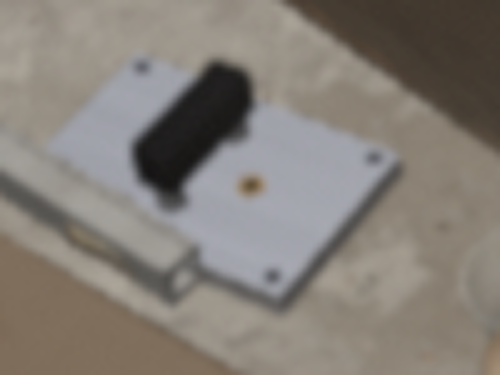

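The jig crop shows:
- the fence's inner top edge running (188,57) to (612,230)
- the red line at (447,160)
- the buttons at (266,140), (182,257), (472,236) and (402,347)
- the slot from (392,273) to (494,318), with the pin at about (458,295)

The cover crop shows screws at (141,66), (373,157) and (272,274), and a rail hiding the near-left corner.

```bash
cat >> h.py <<'E'
def ray(z,u,v,h):
    R,t=z['R'],z['t']; d=R.T@np.array([(u-z['cx'])/z['fx'],(v-z['cy'])/z['fy'],1]); c=-R.T@t
    return c+d*(h-c[2])/d[2]
E
python3 - <<'E'
from h import *
z=load('scene')
J=lambda u,v,h:ray(z,270+(u+.5)/5-.5,205+(v+.5)/5-.5,h)[:2]
C=lambda u,v,h:ray(z,125+(u+.5)/5-.5,190+(v+.5)/5-.5,h)[:2]
a,b=J(188,57,48),J(612,230,48); print('fence edge',a,b,np.linalg.norm(a-b),np.degrees(np.arctan2(*( (a-b)[::-1])))-90)
B=np.array([J(266,140,28),J(182,257,28),J(472,236,28),J(402,347,28)]); print('buttons',B,B.mean(0), B[0]-B[1],B[2]-B[3],B[0]-B[2],B[1]-B[3])
print('red',J(447,160,48),'slotmid',(J(392,273,24)+J(494,318,24))/2,'pin top',J(458,291,34))
S=[J(91,248,24),J(472,423,24)];print('near deck screws',S)
K=[C(141,66,14),C(373,157,14),C(272,274,14)];print('cover screws',K,'centre',(K[0]+K[2])/2,'xdir',np.degrees(np.arctan2(*(K[1]-K[2])[::-1])),'ydir',np.degrees(np.arctan2(*(K[0]-K[1])[::-1]))-90)
for n,(x0,y0,x1,y1) in [('scene',(148,200,178,232)),('side',(178,186,210,208))]:
    zz=load(n);p=cloud(zz)[y0:y1,x0:x1].reshape(-1,3);c=zz['im'][y0:y1,x0:x1].reshape(-1,3).max(1)
    q=p[(c<70)&(p[:,2]>46)&(p[:,2]<60)];r=cv2.minAreaRect(np.ascontiguousarray(q[:,:2],dtype=np.float32));print(n,'handle',r,q.mean(0),len(q),c.min())
# rail height near cover, chest edge
P=cloud(z);print('rail top',P[238:246,152:160].reshape(-1,3).mean(0),P[190,95],'chest near corner top',P[160,232],P[170,240],'glass',P[240,234])
E
```

```text
fence edge [605.073  62.533] [ 620.969 -135.126] 198.2965733275452 4.597870980116596
buttons [[598.597  17.038]
 [522.254  11.043]
 [601.453 -83.084]
 [533.522 -88.046]] [563.957 -35.762] [76.344  5.995] [67.931  4.961] [ -2.855 100.122] [-11.268  99.089]
red [616.369 -60.627] slotmid [569.424 -87.237] pin top [567.398 -94.435]
near deck screws [array([507.286,  47.075]), array([ 519.252, -128.351])]
cover screws [array([461.941, 404.67 ]), array([479.843, 273.973]), array([401.362, 263.324])] centre [431.652 333.997] xdir 7.727702230156695 ydir 7.7997870334098565
scene handle ((428.7341613769531, 329.5555419921875), (62.9554328918457, 21.785524368286133), 9.674129486083984) [428.175 329.451  51.74 ] 206 23
side handle ((429.07965087890625, 330.37799072265625), (62.543312072753906, 21.057048797607422), 6.023571014404297) [427.77  328.118  51.945] 136 1
rail top [374.785 307.182  20.078] [421.496 568.898  -0.208] chest near corner top [531.919 202.118 192.317] [550.631 199.397 153.499] glass [444.966 138.761  68.31 ]
```

{"fn": "arm_command", "kwargs": {"commands": [[[-38.9, -9.9, 0], 0], [[-38.9, -9.9, 0], 0], [[-38.9, -9.9, 0], 0], [[-38.9, -9.9, 0], 0], [[-38.9, -9.9, 0], 0], [[-38.9, -9.9, 0], 0], [[-38.9, -9.9, 0], 0], [[-38.9, -9.9, 0], 0]], "hand": 100}}

```text
time: 0.82
tcp_pos: [431.7, 330.8, 245.2]
tcp_rot: [[-0.954, 0.299, -0.0], [0.299, 0.954, -0.0], [0.0, -0.0, -1.0]]
force: [0.4, 0.4, -0.5]
grip_width: 1.003
```

{"fn": "arm_command", "kwargs": {"commands": [[[0, 0, 0], -0.11], [[0, 0, 0], -0.11], [[0, 0, 0], -0.11], [[0, 0, 0], -0.11], [[0, 0, 0], 0], [[0, 0, 0], 0], [[0, 0, 0], 0]]}}

```text
time: 1.4
tcp_pos: [430.2, 332.3, 245.2]
tcp_rot: [[-0.991, -0.132, -0.0], [-0.132, 0.991, -0.0], [0.0, -0.0, -1.0]]
force: [0.9, -0.1, 0.4]
grip_width: 0.998
```

```bash
cat >> h.py <<'E'
def go(x,y,zt,yawdeg):
    s=env.read_state(); R=s['tcp_rot']; d=np.array([x,y,zt])-s['tcp_pos']
    yaw=np.degrees(np.arctan2(R[1,1],R[0,1]))-90
    print('t',s['time'],'pos',s['tcp_pos'],'yaw',yaw,'F',s['force'],'grip',s['grip_width'],'-> tool shift',R.T@d,'turn',-np.radians(yawdeg-yaw))
def proj(z,X):
    c=z['R']@np.array(X,float)+z['t']; return np.array([c[0]/c[2]*z['fx']+z['cx'],c[1]/c[2]*z['fy']+z['cy']])
E
python3 - <<'E'
from h import *
go(430.5,332,120,7.8)
im,d,p=grab('wrist')
z=load('wrist');im=im.copy()
c,s=np.cos(np.radians(7.8)),np.sin(np.radians(7.8))
for x,y,h in [(48,75,14),(48,-75,14),(-48,-75,14),(-48,75,14),(33,11,54),(33,-11,54),(-33,-11,54),(-33,11,54)]:
    q=proj(z,[430.5+c*x-s*y,332+s*x+c*y,h]); cv2.circle(im,tuple(int(round(v)) for v in q),2,(255,0,0),-1); print(q)
save(im,'wrist1.png')
P=cloud(load('scene')).reshape(-1,3);q=P[(P[:,2]>150)&(P[:,2]<260)&(P[:,0]<800)&(P[:,0]>380)&(P[:,1]>100)]
r=cv2.minAreaRect(np.ascontiguousarray(q[:,:2],dtype=np.float32));print('chest',r,cv2.boxPoints(r))
E
```

```text
t 1.4 pos [430.169 332.269 245.166] yaw 7.607138275154156 F [ 0.927 -0.081  0.377] grip 0.998430898362444 -> tool shift [ -0.328  -0.284 125.166] turn -0.003366072099635323
[338.4   222.105]
[216.911 222.558]
[211.968 143.193]
[342.486 142.687]
[287.461 220.746]
[267.373 220.821]
[266.464 160.215]
[287.69  160.133]
chest ((611.0960693359375, 389.53594970703125), (408.99041748046875, 358.7255859375), 83.4620590209961) [[409.616 206.793]
 [766.008 165.948]
 [812.576 572.279]
 [456.184 613.124]]
```

View pics/wrist1.png

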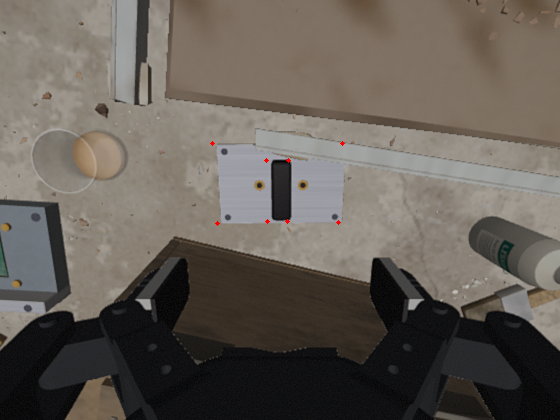

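The wrist view shows the cover about 3.5 px (roughly 4 mm) to the right of my overlay, with the handle at columns 271–291, rows 160–220. I'll refine with the handle's dark blob.

```bash
python3 - <<'E'
from h import *
z=load('wrist');im=z['im'];P=cloud(z)
m=np.zeros(im.shape[:2],np.uint8);m[150:230,262:302]=(im[150:230,262:302].max(2)<70)
r=cv2.minAreaRect(np.argwhere(m)[:,::-1].astype(np.float32));print(r)
b=cv2.boxPoints(r);w=np.array([ray(z,u,v,54)[:2] for u,v in b]);print(w,w.mean(0))
for i in range(4):
    e=w[(i+1)%4]-w[i];print(np.linalg.norm(e),np.degrees(np.arctan2(e[1],e[0])))
# plate: bright bluish
hsv=im.astype(int);q=P.reshape(-1,3);k=(q[:,2]>9)&(q[:,2]<19)&(np.abs(q[:,0]-430)<75)&(np.abs(q[:,1]-332)<95)
print(len(q[k]),np.percentile(q[k],[1,50,99],axis=0))
E
```

```text
((286.0, 189.5), (59.0, 30.0), 90.0)
[[398.458 321.256]
 [394.357 352.074]
 [457.764 361.771]
 [462.088 329.256]] [428.167 341.09 ]
31.08955346701228 97.58112257302565
64.14430208054603 8.695376846788902
32.801304827793345 -82.42450524980684
64.13063226325035 -172.83377735033264
7966 [[370.524 261.134  10.543]
 [430.185 323.1    12.334]
 [482.433 412.842  18.821]]
```

```bash
python3 - <<'E'
from h import *
z=load('wrist');P=cloud(z)
for u,v in [(177,238),(177,242),(220,250),(280,260),(340,268),(300,290)]: print(u,v,P[v,u],ray(z,u,v,220))
q=cloud(load('scene')).reshape(-1,3);k=(q[:,2]>30)&(q[:,2]<200)&(q[:,1]>180)&(q[:,1]<420)&(q[:,0]>470)&(q[:,0]<700)
for y in range(190,420,30):
    a=q[k&(abs(q[:,1]-y)<8)]; print(y,len(a),np.percentile(a[:,0],[2,10]) if len(a) else '')
a=q[k&(q[:,0]>540)];print('ymin',np.percentile(a[:,1],[1,5]))
E
```

```text
177 238 [517.881 214.306   7.686] [426.212 278.578 220.   ]
177 242 [519.127 217.4    17.171] [428.501 278.673 220.   ]
220 250 [525.488 270.508  11.328] [430.082 301.809 220.   ]
280 260 [534.912 349.1    -0.9  ] [431.645 334.606 220.   ]
340 268 [536.652 431.018  -2.479] [432.052 367.83  220.   ]
300 290 [538.124 372.187  64.415] [448.327 348.138 220.   ]
190 1941 [576.667 591.038]
220 272 [517.635 518.432]
250 256 [520.879 522.168]
280 231 [522.875 524.717]
310 213 [526.519 528.63 ]
340 228 [532.599 533.395]
370 223 [536.306 536.898]
400 216 [539.808 540.437]
ymin [182.208 184.505]
```

{"fn": "arm_command", "kwargs": {"commands": [[[0.3, 2.8, 20], 0], [[0, 0, 38], 0], [[0, 0, 38], 0], [[0, 0, 38], 0], [[0, 0, 38], 0], [[0, 0, 25], 0], [[0, 0, 13], 0], [[0, 0, 0], 0]]}}

```text
time: 2.12
tcp_pos: [427.7, 333.7, 32.2]
tcp_rot: [[-0.991, -0.134, -0.004], [-0.134, 0.991, -0.004], [0.005, -0.003, -1.0]]
force: [-0.3, -0.4, 0.4]
grip_width: 0.997
```

{"fn": "arm_command", "kwargs": {"commands": [[[0, 0, 0], 0], [[0, 0, 0], 0], [[0, 0, 0], 0], [[0, 0, 0], 0], [[0, 0, 0], 0], [[0, 0, 0], 0], [[0, 0, 0], 0], [[0, 0, 0], 0]], "hand": 0, "squeeze": 80}}

```text
time: 2.78
tcp_pos: [430.2, 335.3, 36.4]
tcp_rot: [[-0.991, -0.136, 0.002], [-0.136, 0.991, 0.001], [-0.002, 0.001, -1.0]]
force: [-0.2, -1.4, 7.3]
grip_width: 0.246
```

{"fn": "arm_command", "kwargs": {"commands": [[[0, 0, 0], 0], [[0, 0, 0], 0], [[0, 0, -5], 0], [[0, 0, -10], 0], [[0, 0, -20], 0], [[0, 0, -30], 0], [[0, 0, -30], 0], [[0, 0, -30], 0]]}}

```text
time: 3.45
tcp_pos: [429.1, 334.6, 162.1]
tcp_rot: [[-0.991, -0.136, -0.001], [-0.136, 0.991, -0.001], [0.001, -0.0, -1.0]]
force: [0.4, -0.0, -4.0]
grip_width: 0.249
```

{"fn": "arm_command", "kwargs": {"commands": [[[0, 0, -20], 0], [[0, 0, 0], 0], [[0, 0, 0], 0], [[0, 0, 0], 0]]}}

```text
time: 3.78
tcp_pos: [429.0, 334.5, 179.4]
tcp_rot: [[-0.991, -0.136, -0.001], [-0.136, 0.991, -0.001], [0.001, -0.001, -1.0]]
force: [0.2, -0.3, -3.7]
grip_width: 0.246
```

```bash
python3 - <<'E'
from h import *
go(430,60,180,4.2)
print(env.read_state()['tcp_rot'],env.read_state()['moment'])
im,d,p=grab('side');save(cv2.resize(im[130:260,130:290],None,fx=4,fy=4),'side1.png')
E
```

```text
t 3.7833 pos [429.024 334.525 179.389] yaw 7.803963493287384 F [ 0.218 -0.285 -3.682] grip 0.2463746110378263 -> tool shift [  36.31  -272.116   -0.338] turn 0.0629010290795414
[[-0.991 -0.136 -0.001]
 [-0.136  0.991 -0.001]
 [ 0.001 -0.001 -1.   ]] [ 0.025  0.034 -0.001]
```

View pics/side1.png

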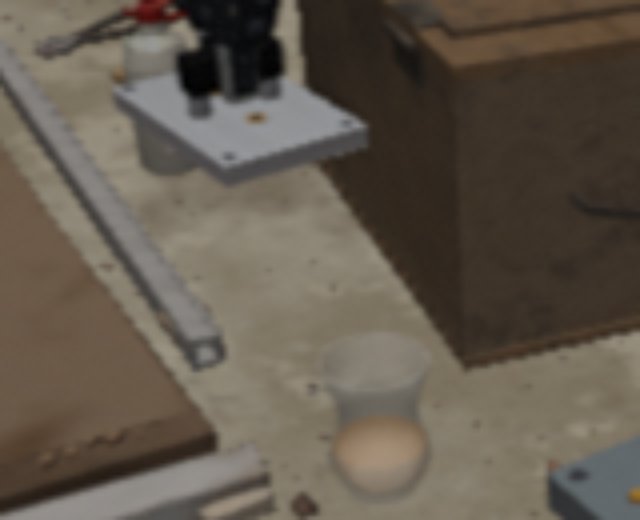

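The side view shows the cover held level, well clear of the chest (edge at about x=300–460 in the crop). Next I'll carry it past the chest at this height, over the glass.

{"fn": "arm_command", "kwargs": {"commands": [[[2, -15, 0], 0], [[4, -30, 0], 0], [[4, -34, 0], 0], [[5, -38, 0], 0], [[5, -38, 0], 0], [[5, -38, 0], 0], [[5, -38, 0], 0], [[5, -38, 0], 0]]}}

```text
time: 4.5
tcp_pos: [429.9, 61.5, 179.2]
tcp_rot: [[-0.991, -0.136, -0.002], [-0.136, 0.991, -0.001], [0.002, -0.0, -1.0]]
force: [1.2, 0.3, -4.2]
grip_width: 0.246
```

{"fn": "arm_command", "kwargs": {"commands": [[[-25, -25, 0], 0.03], [[-30, -25, 0], 0.033], [[-30, -20, 0], 0], [[-30, -20, 0], 0], [[-15, -10, 0], 0], [[0, 0, 0], 0], [[0, 0, 0], 0], [[0, 0, 0], 0]]}}

```text
time: 5.17
tcp_pos: [569.0, -23.7, 179.0]
tcp_rot: [[-0.997, -0.073, -0.003], [-0.073, 0.997, 0.0], [0.003, 0.0, -1.0]]
force: [0.3, 0.0, -3.6]
grip_width: 0.247
```

```bash
python3 - <<'E'
from h import *
Y=np.radians(4.2);go(564.2+28*np.sin(Y)-2*np.cos(Y),-36.7-28*np.cos(Y)-2*np.sin(Y),100,4.2)
E
```

```text
t 5.1667 pos [568.964 -23.74  179.047] yaw 4.182043167120781 F [ 0.296  0.011 -3.604] grip 0.2467662989154508 -> tool shift [  7.431 -40.61   79.056] turn -0.0003134058569727411
```

{"fn": "arm_command", "kwargs": {"commands": [[[2, -10, 15], 0], [[2, -15, 25], 0], [[2, -10, 20], 0], [[1, -5, 9], 0], [[0, 0, 0], 0], [[0, 0, 0], 0], [[0, 0, 0], 0]]}}

```text
time: 5.75
tcp_pos: [567.0, -63.5, 112.6]
tcp_rot: [[-0.997, -0.074, 0.002], [-0.074, 0.997, 0.0], [-0.002, -0.0, -1.0]]
force: [-0.6, 0.1, -3.6]
grip_width: 0.24
```

```bash
python3 - <<'E'
from h import *
Y=np.radians(4.2);go(564.2+28*np.sin(Y)-2*np.cos(Y),-36.7-28*np.cos(Y)-2*np.sin(Y),70,4.2)
s=env.read_state();im,d,p=grab('wrist');z=load('wrist');im=im.copy()
tp=s['tcp_pos'];R=s['tcp_rot']
def mark(X,c):
    q=proj(z,X);print(np.round(X),q);cv2.circle(im,tuple(int(round(v)) for v in q),1,c,-1)
c,sn=np.cos(Y),np.sin(Y)
for x,y,h in [(48,75,14),(48,-75,14),(-48,-75,14),(-48,75,14)]: # cover if centred on TCP
    mark(tp+np.array([c*x-sn*y,sn*x+c*y,h-36.4]),(255,0,0))
for x,y,h in [(48.5,100,48),(48.5,-100,48),(48.5,-28,48),(-65,100,24),(-65,-100,24)]:
    mark(np.array([564.2+c*x-sn*y,-36.7+sn*x+c*y,h]),(0,255,0))
save(cv2.resize(im,(800,600),interpolation=cv2.INTER_CUBIC),'wrist2.png')
E
```

```text
t 5.75 pos [567.018 -63.508 112.613] yaw 4.226324344066157 F [-0.579  0.093 -3.553] grip 0.23968069235483644 -> tool shift [ 2.916 -1.054 42.609] turn 0.0004594464773822662
[609.  15.  90.] [406.472 335.619]
[ 620. -135.   90.] [146.235 335.705]
[ 525. -142.   90.] [122.934 169.599]
[514.   8.  90.] [428.791 169.596]
[605.  67.  48.] [455.824 295.139]
[ 620. -133.   48.] [173.836 295.21 ]
[615. -61.  48.] [275.387 295.184]
[492.  58.  24.] [462.535 129.064]
[ 507. -141.   24.] [169.818 129.045]
```

View pics/wrist2.png

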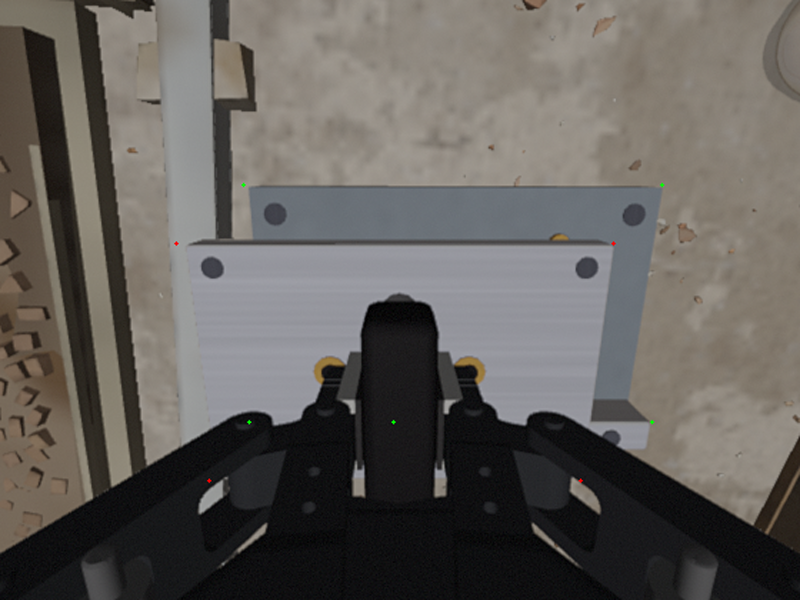

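The wrist view shows:
- the cover's near top rim from (188,245) to (608,243)
- the jig's near deck edge from (249,187) to (660,186), both edges parallel in the image
- cover y relative to the jig of about -27 mm, from the edge centres

Next I'll check relative height and x from depth.

```bash
python3 - <<'E'
from h import *
z=load('wrist');P=cloud(z);s=800/560
def reg(a,b,c,d): 
    q=P[int(b/s):int(d/s),int(a/s):int(c/s)].reshape(-1,3); return np.median(q,0),q
print('deck',reg(320,200,540,225)[0],'cover',reg(240,290,330,330)[0],reg(470,290,560,330)[0],reg(240,260,560,285)[0],reg(215,380,290,400)[0], 'bench',reg(300,110,600,160)[0])
Y=np.radians(4.2);ax=np.array([np.cos(Y),np.sin(Y)]);ay=np.array([-ax[1],ax[0]])
for dj,dc in [(0,0),(-3.5,-5.7),(-2,-4)]:
    f=lambda u,v,h:ray(z,(u+.5)/s-.5,(v+.5)/s-.5,h)[:2]
    j=(f(249,187,24+dj)+f(660,186,24+dj))/2; c=(f(188,245,90.2+dc)+f(608,243,90.2+dc))/2
    print(dj,dc,'cover x,y in jig',(c-j)@ax-17,(c-j)@ay, 'widths',np.linalg.norm(f(249,187,24+dj)-f(660,186,24+dj)),np.linalg.norm(f(188,245,90+dc)-f(608,243,90+dc)))
E
```

```text
deck [512.947 -50.967  22.265] cover [ 546.541 -104.915   88.496] [540.47  -21.881  88.561] [529.564 -64.644  88.476] [ 579.651 -117.388   88.477] bench [474.758 -42.652  -2.099]
0 0 cover x,y in jig 0.47650985540872526 -26.965967433481364 widths 196.78727694790274 144.53117893083467
-3.5 -5.7 cover x,y in jig 1.26319261800748 -27.41074665490225 widths 199.98420568504724 150.04383923243776
-2 -4 cover x,y in jig 1.0400676399548274 -27.221646676146474 widths 198.61409336912814 148.39971247581926
```

{"fn": "arm_command", "kwargs": {"commands": [[[2.5, 0, 5], 0], [[0, 0, 12], 0], [[0, 0, 12], 0], [[0, 0, 6], 0], [[0, 0, 3], 0], [[0, 0, 0], 0], [[0, 0, 0], 0]]}}

```text
time: 6.38
tcp_pos: [564.2, -64.2, 73.7]
tcp_rot: [[-0.997, -0.073, 0.0], [-0.073, 0.997, -0.0], [-0.0, -0.0, -1.0]]
force: [0.7, 0.1, -3.9]
grip_width: 0.247
```

{"fn": "arm_command", "kwargs": {"commands": [[[0, 0, 0], 0], [[0, 0, 1], 0], [[0, 0, 0], 0], [[0, 0, 1], 0], [[0, 0, 0], 0]]}}

```text
time: 6.8
tcp_pos: [564.0, -64.3, 71.3]
tcp_rot: [[-0.997, -0.073, 0.0], [-0.073, 0.997, -0.0], [0.0, -0.0, -1.0]]
force: [-0.4, -0.8, -4.0]
grip_width: 0.248
```

{"fn": "arm_command", "kwargs": {"commands": [[[0, 0, 0.7], 0], [[0, 0, 0], 0], [[0, 0, 0], 0]]}}

```text
time: 7.05
tcp_pos: [564.0, -64.3, 70.6]
tcp_rot: [[-0.997, -0.073, -0.0], [-0.073, 0.997, -0.0], [0.0, -0.0, -1.0]]
force: [-0.5, -0.1, -3.3]
grip_width: 0.246
```

{"fn": "arm_command", "kwargs": {"commands": [[[0, 0, 0.5], 0], [[0, 0, 0], 0], [[0, 0, 0], 0]]}}

```text
time: 7.3
tcp_pos: [564.1, -64.3, 70.3]
tcp_rot: [[-0.997, -0.073, 0.0], [-0.073, 0.997, -0.0], [-0.0, -0.0, -1.0]]
force: [-1.2, 0.7, -0.6]
grip_width: 0.247
```

{"fn": "arm_command", "kwargs": {"commands": [[[0, 0, 0.5], 0], [[0, 0, 0], 0], [[0, 0, 0], 0]]}}

```text
time: 7.55
tcp_pos: [564.1, -64.3, 70.1]
tcp_rot: [[-0.997, -0.073, 0.001], [-0.073, 0.997, -0.0], [-0.0, -0.0, -1.0]]
force: [-2.1, 0.8, 5.8]
grip_width: 0.242
```

Contact at TCP z ≈ 70.3, as predicted. Next I'll slide left with a light press.

{"fn": "arm_command", "kwargs": {"commands": [[[0, 0, -0.2], 0], [[0, 0, 0], 0], [[0, 1, 0], 0], [[0, 1.5, 0], 0], [[0, 1.5, 0], 0], [[0, 1.5, 0], 0], [[0, 1.5, 0], 0], [[0, 0, 0], 0]]}}

```text
time: 8.22
tcp_pos: [563.9, -57.0, 70.0]
tcp_rot: [[-0.997, -0.073, 0.001], [-0.073, 0.997, 0.0], [-0.001, 0.0, -1.0]]
force: [1.8, -2.0, 5.5]
grip_width: 0.243
```

{"fn": "arm_command", "kwargs": {"commands": [[[0, 1, 0], 0], [[0, 1, 0], 0], [[0, 1, 0], 0], [[0, 1, 0], 0], [[0, 0, 0], 0]]}}

```text
time: 8.63
tcp_pos: [563.3, -53.2, 69.9]
tcp_rot: [[-0.997, -0.073, 0.0], [-0.073, 0.997, -0.0], [-0.0, -0.0, -1.0]]
force: [-0.3, -3.4, 5.4]
grip_width: 0.241
```

{"fn": "arm_command", "kwargs": {"commands": [[[0, 1, 0], 0], [[0, 1, 0], 0], [[0, 1, 0], 0], [[0, 0, 0], 0]]}}

```text
time: 8.97
tcp_pos: [562.9, -50.1, 69.8]
tcp_rot: [[-0.997, -0.073, -0.0], [-0.073, 0.997, 0.0], [0.0, 0.0, -1.0]]
force: [1.0, -2.7, 5.6]
grip_width: 0.245
```

{"fn": "arm_command", "kwargs": {"commands": [[[0, 1, 0], 0], [[0, 1, 0], 0], [[0, 0, 0], 0]]}}

```text
time: 9.22
tcp_pos: [562.4, -47.5, 69.4]
tcp_rot: [[-0.997, -0.074, -0.001], [-0.074, 0.997, 0.002], [0.001, 0.002, -1.0]]
force: [0.9, 1.6, -2.6]
grip_width: 0.246
```

{"fn": "arm_command", "kwargs": {"commands": [[[0, 1, 0], 0], [[0, 1, 0], 0], [[0, 0, 0], 0]]}}

```text
time: 9.47
tcp_pos: [561.9, -45.8, 69.1]
tcp_rot: [[-0.997, -0.073, -0.002], [-0.073, 0.997, 0.001], [0.002, 0.001, -1.0]]
force: [0.3, -0.1, -4.1]
grip_width: 0.248
```

The force dropped to just the cover's weight, so the socket is over the pin. I'll go down.

{"fn": "arm_command", "kwargs": {"commands": [[[0, 0, 0.7], 0], [[0, 0, 0.7], 0], [[0, 0, 0], 0], [[0, 0, 0], 0]]}}

```text
time: 9.8
tcp_pos: [562.7, -46.2, 68.4]
tcp_rot: [[-0.997, -0.073, -0.0], [-0.073, 0.997, 0.0], [0.0, 0.0, -1.0]]
force: [1.4, 1.7, -3.4]
grip_width: 0.245
```

{"fn": "arm_command", "kwargs": {"commands": [[[0, 0.3, 0.7], 0], [[0, 0, 0.7], 0], [[0, 0, 0], 0], [[0, 0, 0], 0]]}}

```text
time: 10.13
tcp_pos: [563.1, -45.9, 67.3]
tcp_rot: [[-0.997, -0.073, 0.001], [-0.073, 0.997, 0.0], [-0.001, 0.0, -1.0]]
force: [0.9, 2.0, 0.3]
grip_width: 0.241
```

{"fn": "arm_command", "kwargs": {"commands": [[[-0.8, 0.4, 0.5], 0], [[0, 0, 0.7], 0], [[0, 0, 0.5], 0], [[0, 0, 0], 0]]}}

```text
time: 10.47
tcp_pos: [563.7, -45.1, 65.1]
tcp_rot: [[-0.997, -0.074, 0.0], [-0.074, 0.997, 0.001], [-0.0, 0.001, -1.0]]
force: [2.9, 5.8, -4.0]
grip_width: 0.244
```

{"fn": "arm_command", "kwargs": {"commands": [[[0, 0, 0.7], 0], [[0, 0, 0.7], 0], [[0, 0, 0], 0], [[0, 0, 0], 0]]}}

```text
time: 10.8
tcp_pos: [563.8, -45.0, 64.1]
tcp_rot: [[-0.997, -0.074, 0.001], [-0.074, 0.997, 0.001], [-0.001, 0.001, -1.0]]
force: [1.4, 5.6, 2.0]
grip_width: 0.248
```

On the springs at underside ≈ 28 mm. Next I'll relieve the side load and press down.

{"fn": "arm_command", "kwargs": {"commands": [[[-0.2, 0.5, 0], 0], [[0, 0, 0.7], 0], [[0, 0, 0.7], 0], [[0, 0, 0.7], 0], [[0, 0, 0], 0], [[0, 0, 0], 0]]}}

```text
time: 11.3
tcp_pos: [563.9, -44.9, 62.3]
tcp_rot: [[-0.997, -0.073, 0.001], [-0.073, 0.997, 0.0], [-0.001, 0.0, -1.0]]
force: [-0.4, 4.3, 7.2]
grip_width: 0.246
```

{"fn": "arm_command", "kwargs": {"commands": [[[0, 0, 0.7], 0], [[0, 0, 0.7], 0], [[0, 0, 0.7], 0], [[0, 0, 0], 0], [[0, 0, 0], 0]], "squeeze": 110}}

```text
time: 11.72
tcp_pos: [563.9, -44.9, 60.5]
tcp_rot: [[-0.997, -0.073, 0.001], [-0.073, 0.997, 0.0], [-0.001, 0.0, -1.0]]
force: [-2.0, 5.0, 10.4]
grip_width: 0.238
```

{"fn": "arm_command", "kwargs": {"commands": [[[0, 0, 0.7], 0], [[0, 0, 0.5], 0], [[0, 0, 0], 0], [[0, 0, 0], 0]]}}

```text
time: 12.05
tcp_pos: [563.9, -44.9, 60.5]
tcp_rot: [[-0.997, -0.073, 0.002], [-0.073, 0.997, 0.0], [-0.002, 0.0, -1.0]]
force: [-5.5, 4.1, 22.3]
grip_width: 0.242
```

{"fn": "arm_command", "kwargs": {"commands": [[[0, 0, 0.6], 0], [[0, 0, 0], 0], [[0, 0, 0], 0]]}}

```text
time: 12.3
tcp_pos: [563.9, -44.9, 60.4]
tcp_rot: [[-0.997, -0.073, 0.002], [-0.073, 0.997, 0.0], [-0.002, 0.0, -1.0]]
force: [-7.2, 4.9, 29.3]
grip_width: 0.24
```

Hard stop at TCP z 60.4, underside ≈ 24.1 mm. One visual check before handing in.

{"fn": "arm_command", "kwargs": {"commands": [[[0, 0, 0], 0], [[0, 0, 0], 0], [[0, 0, 0], 0], [[0, 0, 0], 0], [[0, 0, 0], 0], [[0, 0, 0], 0]]}}

```text
time: 12.8
tcp_pos: [563.9, -44.8, 60.5]
tcp_rot: [[-0.997, -0.073, 0.002], [-0.073, 0.997, 0.0], [-0.002, 0.0, -1.0]]
force: [-7.6, 4.8, 29.0]
grip_width: 0.237
```

```bash
python3 - <<'E'
from h import *
im,d,p=grab('side');save(cv2.resize(im[190:340,240:400],None,fx=4,fy=4,interpolation=cv2.INTER_CUBIC),'side2.png')
im,d,p=grab('wrist');P=cloud(load('wrist'));s=800/560
for a,b,c,e in [(240,260,330,330),(470,260,560,330),(215,380,290,400)]:
    print(np.median(P[int(b/s):int(e/s),int(a/s):int(c/s)].reshape(-1,3),0))
st=env.read_state();print(st['force'],st['qd'],st['tcp_pos'])
E
```

```text
[537.816 -86.342  36.299]
[531.717  -4.102  36.335]
[576.527 -98.817  36.237]
[-7.325  5.645 28.891] [-0.026 -0.112 -0.144 -0.17  -0.067  0.166] [563.948 -44.867  60.489]
```

View pics/side2.png

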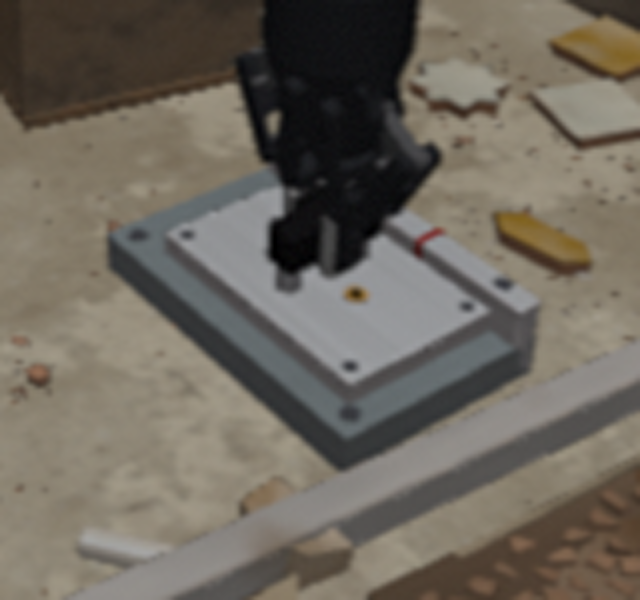

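The side view shows the cover flat on the deck against the fence, gripped, with the chalk and honey tile still in place. Depth gives the cover's top at 36.3 mm raw, plus the 1.7 mm bias seen on the deck, so 38 mm. That puts the underside at 24 mm.

```bash
python3 -c "
from bench import env
env.hand_in(); print(env.read_state()['force'])"
```

```text
the job is handed in; nothing more can be done
the job is handed in; nothing more can be done
```

The cover is over the pin, pressed flat on the jig and still gripped by its handle. I handed the job in at about 13 s of the 61 s allowed; it reports no verdict.

**What I did:** I gripped the handle and carried the cover past the chest, above the tea glass. I set it on the pin with the handle about 1 mm from the red line. It slid about 19 mm left until the force fell to the cover's weight, which showed the socket was over the pin. I then lowered it onto the springs and pressed it down to the hard stop.

**Last checks before handing in:**
- **Height:** the tool height puts the underside at about 24.1 mm. The wrist depth puts it at about 24 mm, after adding the 1.7 mm by which it read the deck low.
- **Level:** three spots on the cover's top agreed within 0.1 mm.
- **Force and rest:** the downward push was about 29 N and steady, and the arm was at rest.
- **Position:** the cover sits at about jig y −8 mm, which matches where I estimated the pin from the first picture.
- **Bystanders:** the chalk and honey tile look unmoved in the last picture. The tea glass was outside that crop. The cover passed about 55 mm above it, and I felt no contact on the way.

**What disagreed:** the cameras differed by up to about 6 mm on where the cover lay, and by 2–5 mm in scale on the wrist view. I settled the heights by feel and depth instead. A side load of about 9 N, from the pin or fence, remained at the end.

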